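Sift the small milling cylinders out and clip the sieve into its dock

ROBOT

A 6-joint arm with a two-finger parallel gripper is mounted at the origin on a cart in front of the work surface, level with it; the furniture and walls round the work are solid. World frame = base frame: x ahead of the robot, y to its left, z up, the work surface at z = 0. Lengths are in m, angles in rad, forces in N, time in s.
With the tool pointing down it reaches from about 0.275 to 1 m from the base axis. Payload 8.4 kg.
Tool frame: the origin (TCP) lies at the very end of the fingers, on their centre line; the grasp point (between the pads) lies 19 mm behind it; z points along the fingers, y is the line along which they close (so a half turn about z gives the same grasp; the last joint's range is limited). The gripper opens to 85 mm and grips with 20 to 120 N. Pads are 22 mm wide; open, the fingers measure 114 mm over their backs; the gripper's body (76 mm by 85 mm) begins 54 mm behind the grasp point. The pads swing forward as they close: fully open they stand 13 mm farther back than shut.
Start: joints at [-1.106, 0.353, 1.633, -0, 1.155, -0.002], TCP at [0.281, -0.558, 0.231] pointing down, gripper open.
Joint ranges: [-2.63, 2.63], [-0.92, 2.1], [0.06, 2.66], [-1.3, 4.44], [0, 2.69], [-3.02, 3.02]. Speed limits (rad/s): [2.22, 2.22, 2.79, 3.14, 3.14, 3.14].

INTERFACE

Orientations are given as a rotation vector (axis times angle).
In Python, from bench import * gives the robot as it stands.
- The arm moves only by the tool send_rows, never from a script. Its argument "motion" is a list of rows, each a list of 7 numbers: the shift along the tool's x, y, z in mm, then the turn, a rotation vector about the tool's x, y, z in rad, then the closure in counts, from 0 (fully open) to 255 (shut). In form: [[dx, dy, dz, rx, ry, rz, jaw], ...]. A call has 1 to 5 rows; each row shifts and turns the commanded pose from where the row before left it, along the tool's axes as they then stand; what a row does not reach is not made up. A row lasts 1/10 s, in which the tool goes at most 50 mm and 8.59 degrees, less where a joint would pass 70% of its speed; a pose out of reach is approached as far as the arm can. A call is refused whole if a number of a shift passes 50 or a number of a turn 0.15, either way. A call with a gripper value outside its range is refused whole. The fingers move at their own pace and stop on an object; "newtons" is the grip in N (left out, the last holds). Time passes only in rows, so rows that do not move let the fingers close. It gives the time, the measured TCP pose, the force, the opening and the grip force at its end, in the units of the state.
- read_state(): the state, without advancing time (a new reading comes with each control period).
- capture(name): name is "scene" or "top" or "wrist"; returns a dict with "color" (384x512x3 uint8, red, green, blue), "K" (3x3 intrinsics, pixels), "dist" ([k1, k2, p1, p2, k3] as OpenCV has them; the pictures are not rectified), "R" (3x3) and "t" (3): a world point X has camera coordinates R X + t. Camera axes: x right, y down, z forward; pixel columns grow to the right and rows downward; lengths in m; the calibration is good to about 2 mm. A picture is of the moment at which its call begins. There is no depth.
- job_done(): hands the job in; it is judged then, once.
The state is a dict: "t": time; "joints": joint angles; "qvel": joint speeds; "tau": joint torques, N m; "tool_pos": TCP position; "eef_rot": TCP orientation; "force": force on the tool from outside, world axes, zero at the start; "torque": the same for the moment, N m; "grip_width": opening from 0.0 (shut) to 1.0 (fully open); "finger_force": force on a finger pad.
Only numpy, scipy, OpenCV 4.12 (cv2) and the standard library are available. Lean on these libraries where they do the work, as an engineer would, in place of code of your own. Each camera call takes 0.05 s, during which the arm holds its last target. There are 200 camera calls.

TASK

Pick up the sieve of jar-mill grinding cylinders by its handle, carry it gently over the grey catch tray and shake it side to side, without touching the cylinders with the gripper, until all four small cylinders have fallen through into the tray and the three large ones are left in the sieve. Then press the sieve straight down into its wooden dock until both spring hooks have clicked over its side lugs, let go, and leave the jar, the tin and the glass muller undisturbed.

Things in the scene. Friction and masses are not known exactly. Their poses are not given: they have to be found in the camera images.
- sieve: loose square metal sieve pan, 100 x 100 mm outside, 45 mm high, walls 4 mm thick, about 0.22 kg (0.47 kg with the cylinders); origin at the centre of its underside, z up; the same after a half turn. In the middle of each y wall a lug 24 mm long sticks out 5 mm, 20 to 25 mm above the underside
- sieve_floor (a point): centre of the sieve's floor, 12 mm above its underside (an open skirt below). Three flat bands run along the sieve's x (16 mm wide beside each y wall, 20 mm in the middle); between them, at y = +20 and -20 mm, lie two rows of 20 x 20 mm openings. Parts must slide along the sieve's y to reach an opening
- sieve_grip (a point): centre of the sieve's wooden handle bar, 112 mm above its underside, over its centre. The bar runs along the sieve's x, is 12 mm thick along y, 24 mm high and 101 mm long, and is held by a flat upright at each end; the space under it is free down to the cylinders. Axes as the sieve's
- small_1_center (a point): centre of a small white ceramic cylinder, 14 mm across, 12 mm high, 11 g; it starts standing on a solid band of the sieve's floor and slides on it with friction about 0.25, so a side-to-side shake must be brisk (peak acceleration well over 2.5 m/s2) and carrying must be well below that
- small_2_center (a point): centre of a small white ceramic cylinder, 14 mm across, 12 mm high, 11 g; it starts standing on a solid band of the sieve's floor and slides on it with friction about 0.25, so a side-to-side shake must be brisk (peak acceleration well over 2.5 m/s2) and carrying must be well below that
- small_3_center (a point): centre of a small white ceramic cylinder, 14 mm across, 12 mm high, 11 g; it starts standing on a solid band of the sieve's floor and slides on it with friction about 0.25, so a side-to-side shake must be brisk (peak acceleration well over 2.5 m/s2) and carrying must be well below that
- small_4_center (a point): centre of a small white ceramic cylinder, 14 mm across, 12 mm high, 11 g; it starts standing on a solid band of the sieve's floor and slides on it with friction about 0.25, so a side-to-side shake must be brisk (peak acceleration well over 2.5 m/s2) and carrying must be well below that
- large_1_center (a point): centre of a large white ceramic cylinder, 30 mm across, 20 mm high, 70 g, in the sieve; too large for its openings
- large_2_center (a point): centre of a large white ceramic cylinder, 30 mm across, 20 mm high, 70 g, in the sieve; too large for its openings
- large_3_center (a point): centre of a large white ceramic cylinder, 30 mm across, 20 mm high, 70 g, in the sieve; too large for its openings
- tray: grey square open catch tray, 210 x 210 mm, rim 45 mm high, walls and floor 5 mm thick, fixed to the bench; origin at the centre of its underside on the bench, x and y along its sides
- dock: wooden dock fixed to the bench, 124 x 146 mm; origin at the centre of its underside, its floor 6 mm above. Eight guide lips leave the sieve 2.5 mm play to each side and flare outward from 16 to 24 mm height. When home, the sieve stands flat on the floor, centred, its x along the dock's x (either way round), its lugs under the hooks
- hook_a (a joint): spring hook on the dock's +y side, angle in rad: 0 is upright (its rest, and clicked), it grows to about 0.15 as the lug pushes the hook outward. Its tip is 44 mm above the dock's underside, its catching nose 31.5 to 34.5 mm. Pressing takes roughly 8 to 10 N beyond the sieve's weight: the hooks spread while its underside is 25 to 15 mm above the dock's underside, then the force falls off, and they click back only as it meets the floor
- hook_b (a joint): the same on the dock's -y side
- muller: glass muller, 61 mm across, 80 mm tall, a bystander; origin at the centre of its underside
- madder_jar: small stoppered glass jar, 27 mm across, 61 mm tall, a bystander; origin at the centre of its underside
- tin: low round tin, 68 mm across, 24 mm high, a bystander; origin at the centre of its underside
- small_1: the cylinder of point small_1_center; origin at the centre of its underside
- small_2: the cylinder of point small_2_center; origin at the centre of its underside
- small_3: the cylinder of point small_3_center; origin at the centre of its underside
- small_4: the cylinder of point small_4_center; origin at the centre of its underside
- large_1: the cylinder of point large_1_center; origin at the centre of its underside
- large_2: the cylinder of point large_2_center; origin at the centre of its underside
- large_3: the cylinder of point large_3_center; origin at the centre of its underside

How it is judged:
On the way:
1. all four small cylinders lie in the tray while the sieve, with the three large ones in it, is held above the tray (x of small_1_center in the frame of tray between -0.1 and 0.1 m and y of small_1_center in the frame of tray between -0.1 and 0.1 m and z of small_1_center in the frame of tray between 0 and 0.04 m and x of small_2_center in the frame of tray between -0.1 and 0.1 m and y of small_2_center in the frame of tray between -0.1 and 0.1 m and z of small_2_center in the frame of tray between 0 and 0.04 m and x of small_3_center in the frame of tray between -0.1 and 0.1 m and y of small_3_center in the frame of tray between -0.1 and 0.1 m and z of small_3_center in the frame of tray between 0 and 0.04 m and x of small_4_center in the frame of tray between -0.1 and 0.1 m and y of small_4_center in the frame of tray between -0.1 and 0.1 m and z of small_4_center in the frame of tray between 0 and 0.04 m and x of large_1_center in the frame of sieve between -0.046 and 0.046 m and y of large_1_center in the frame of sieve between -0.046 and 0.046 m and z of large_1_center in the frame of sieve between 0.008 and 0.045 m and x of large_2_center in the frame of sieve between -0.046 and 0.046 m and y of large_2_center in the frame of sieve between -0.046 and 0.046 m and z of large_2_center in the frame of sieve between 0.008 and 0.045 m and x of large_3_center in the frame of sieve between -0.046 and 0.046 m and y of large_3_center in the frame of sieve between -0.046 and 0.046 m and z of large_3_center in the frame of sieve between 0.008 and 0.045 m and height (world z) of sieve above 0.03 m and horizontal distance between sieve and tray below 0.11 m), for 0.2 s.
At the end, for the whole second after the job is handed in: The four small cylinders lie in the tray, the three large ones in the sieve; the sieve stands at rest in the dock, its underside within 2.5 mm of the dock's floor, centred within 5 mm, square within 0.1 rad and level within 0.05 rad, both hooks back within 0.04 rad of upright (x of small_1_center in the frame of tray between -0.1 and 0.1 m and y of small_1_center in the frame of tray between -0.1 and 0.1 m and z of small_1_center in the frame of tray between 0 and 0.04 m and x of small_2_center in the frame of tray between -0.1 and 0.1 m and y of small_2_center in the frame of tray between -0.1 and 0.1 m and z of small_2_center in the frame of tray between 0 and 0.04 m and x of small_3_center in the frame of tray between -0.1 and 0.1 m and y of small_3_center in the frame of tray between -0.1 and 0.1 m and z of small_3_center in the frame of tray between 0 and 0.04 m and x of small_4_center in the frame of tray between -0.1 and 0.1 m and y of small_4_center in the frame of tray between -0.1 and 0.1 m and z of small_4_center in the frame of tray between 0 and 0.04 m and x of large_1_center in the frame of sieve between -0.046 and 0.046 m and y of large_1_center in the frame of sieve between -0.046 and 0.046 m and z of large_1_center in the frame of sieve between 0.008 and 0.045 m and x of large_2_center in the frame of sieve between -0.046 and 0.046 m and y of large_2_center in the frame of sieve between -0.046 and 0.046 m and z of large_2_center in the frame of sieve between 0.008 and 0.045 m and x of large_3_center in the frame of sieve between -0.046 and 0.046 m and y of large_3_center in the frame of sieve between -0.046 and 0.046 m and z of large_3_center in the frame of sieve between 0.008 and 0.045 m and z of sieve in the frame of dock between 0.003 and 0.0085 m and horizontal distance between sieve and dock below 0.005 m and angle between the x axis of sieve and the x axis of dock, either way round below 0.1 rad and angle between sieve's own z axis and vertical below 0.05 rad and value of joint each of hook_a, hook_b below 0.04 rad and linear speed of sieve below 0.02 m/s); the robot touches nothing.
It fails at once if a bystander (muller, jar or tin) is moved more than 30 mm or tipped (distance of any of muller, madder_jar, tin from where it was at the start of the episode above 0.03 m or angle between any of muller, madder_jar, tin's own z axis and vertical above 0.5 rad).
It fails at once if the gripper touches a cylinder (contact force between any of small_1, small_2, small_3, small_4, large_1, large_2, large_3 and the fingers above 0.5 N).
It also fails if it takes over 51 s, if anything falls off the work surface, if the arm or the gripper's body presses on something with over 40 N, if the wrist force passes 120 N, or if a joint passes its speed limit or range.

## Working session

There is one attempt and no reset: what is moved stays moved. The work goes in short steps, Python scripts to look and compute and a tool call to move; the robot and the scene stay as the last step left them, time stands still between calls to the robot, and variables do not carry over. Pictures are saved under pics/ and viewed, at most 10 in all, crops included, and the job is handed in when it is done.

Besides the shell and the picture viewer there is one more tool, called after ">>>" by a JSON object that holds its "api" and its "payload". send_rows: Moves the arm, as the interface text tells. Its arguments: {"type":"object","properties":{"motion":{"type":"array","items":{"type":"array","items":{"type":"number"}}},"newtons":{"type":"number"}},"required":["motion"]}

```bash
mkdir -p pics; python3 - <<'E'
from bench import *
import cv2,numpy as np
s=read_state();print(s)
for n in ["scene","top"]:
    c=capture(n);cv2.imwrite(f"pics/{n}0.png",c["color"][:,:,::-1]);print(n,c["K"],c["dist"],c["R"],c["t"])
    np.savez(f"{n}0.npz",**c)
E
```

```text
{'t': 0.0, 'joints': array([-1.10640536e+00,  3.53618242e-01,  1.63414171e+00, -1.61506513e-05,
        1.15518090e+00, -2.40214674e-03]), 'qvel': array([ 1.14123730e-04, -1.24685196e-04, -1.75166157e-03,  8.72183085e-04,
       -8.29373831e-04, -2.19775241e-05]), 'tau': array([-3.73067640e-03, -6.05265856e+01, -3.42070198e+01, -1.21592534e-04,
        9.34201613e-03,  3.44834689e-05]), 'tool_pos': array([ 0.28104826, -0.55771566,  0.23057711]), 'eef_rot': array([-3.05513697e+00, -7.26305181e-01,  5.07222450e-04]), 'force': array([0.36526315, 0.53035503, 0.56457981]), 'torque': array([-0.03452044,  0.0191815 ,  0.03112406]), 'finger_force': 0.0, 'grip_width': 0.9996949379659841}
scene [[420.27097225   0.         265.18233905]
 [  0.         420.27097225 193.69258344]
 [  0.           0.           1.        ]] [-0.07776961  0.          0.          0.          0.        ] [[-0.70254263 -0.71160316  0.00740216]
 [-0.34202366  0.32851085 -0.88039788]
 [ 0.62406223 -0.62104876 -0.474178  ]] [0.38092596 0.25693386 0.7634826 ]
top [[363.85170855   0.         260.31703889]
 [  0.         363.85170855 192.0654089 ]
 [  0.           0.           1.        ]] [0.00272614 0.         0.         0.         0.        ] [[ 1.03199772e-02 -9.99946426e-01 -8.01999861e-04]
 [-9.96512606e-01 -1.02181177e-02 -8.28143532e-02]
 [ 8.28017215e-02  1.65384520e-03 -9.96564669e-01]] [0.00844641 0.53850195 1.12208364]
```

View pics/scene0.png

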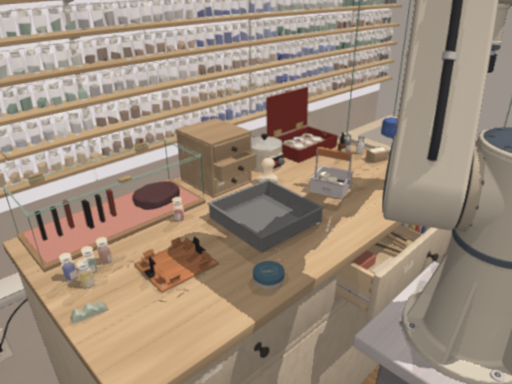

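View pics/top0.png

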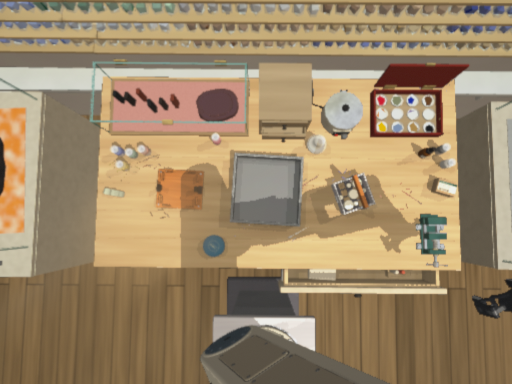

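The scene view shows the sieve at about (331,180), the tray at (265,213), the dock at (177,262) and the tin at (268,272). In the top view the sieve is at (352,193), the tray at (266,190), the dock at (180,189), the tin at (214,245), the muller at (317,143) and the jar at (215,138). I'll enlarge the sieve and dock.

```bash
python3 - <<'E'
import cv2,numpy as np
t=cv2.imread("pics/top0.png");s=cv2.imread("pics/scene0.png")
z=lambda i,x,y,w,h:cv2.resize(i[y:y+h,x:x+w],(400,300),interpolation=cv2.INTER_CUBIC)
o=np.vstack([np.hstack([z(t,320,163,64,48),z(t,148,165,64,48)]),np.hstack([z(s,290,140,80,60),z(s,130,230,96,72)])])
cv2.imwrite("pics/crop1.png",o)
E
```

```text
(no output)
```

View pics/crop1.png

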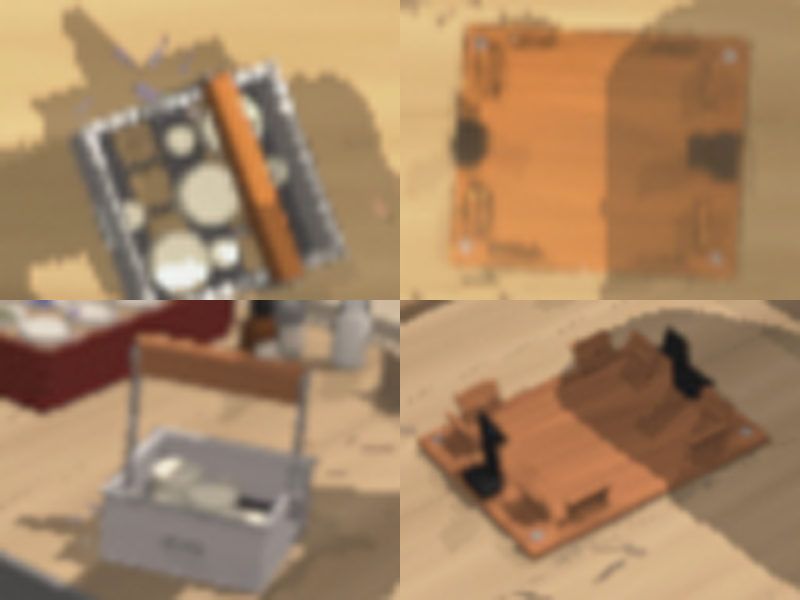

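```bash
cat > h.py <<'E'
import cv2,numpy as np
def ray(c,p):
    u=cv2.undistortPoints(np.array([[p]],float),c["K"],c["dist"])[0,0]
    R=np.array(c["R"]);d=R.T@np.r_[u,1];return -R.T@np.array(c["t"]),d/np.linalg.norm(d)
def onz(c,p,z):
    o,d=ray(c,p);return o+d*(z-o[2])/d[2]
def tri(*cp):
    A=np.zeros((3,3));b=np.zeros(3);L=[ray(c,p) for c,p in cp]
    for o,d in L:
        M=np.eye(3)-np.outer(d,d);A+=M;b+=M@o
    X=np.linalg.solve(A,b);return X,[1e3*np.linalg.norm(np.cross(X-o,d)) for o,d in L]
def proj(c,X):
    return cv2.projectPoints(np.array(X,float).reshape(-1,3),cv2.Rodrigues(np.array(c["R"]))[0],np.array(c["t"]),np.array(c["K"]),np.array(c["dist"]))[0][:,0]
E
python3 - <<'E'
from h import *
np.set_printoptions(precision=4,suppress=True)
T=np.load("top0.npz");S=np.load("scene0.npz")
t=lambda x,y:(320+x/6.25-.42,163+y/6.25-.42)
s=lambda x,y:(290+x/5-.4,140+(y-300)/5-.4)
print("bar end far",tri((T,t(222,82)),(S,s(137,355))))
print("bar end near",tri((T,t(288,275)),(S,s(305,385))))
for p in [(222,82),(288,275)]:print(onz(T,t(*p),.124))
print("pan rim corners",[onz(T,t(*p),.045)[:2] for p in [(80,132),(272,66),(345,255)]])
d=lambda x,y:(148+(x-400)/6.25-.42,165+y/6.25-.42)
D=[onz(T,d(*p),.006) for p in [(468,25),(750,38),(738,278),(450,266)]];print("dock",np.array(D),np.mean(D,0))
e=lambda x,y:(130+(x-400)/4.1667-.4,230+(y-300)/4.1667-.4)
D=[onz(S,e(*p),.006) for p in [(418,440),(650,325),(770,437),(535,558)]];print("dock",np.array(D),np.mean(D,0))
print("hookL",tri((T,d(470,138)),(S,e(487,415))), "hookR",tri((T,d(702,150)),(S,e(670,333))))
Y=[onz(T,p,.045)[:2] for p in [(233,153),(302,153),(300,226),(231,225)]];print("tray",np.array(Y),np.mean(Y,0))
print("muller",onz(T,(317,143),.06),"jar",onz(T,(215,138),.05),"tin",onz(T,(214,245),.024))
E
```

```text
bar end far (array([ 0.5839, -0.259 ,  0.1125]), [np.float64(3.2219386079398715), np.float64(3.221938607939831)])
bar end near (array([ 0.4914, -0.2909,  0.1128]), [np.float64(0.7181760331157091), np.float64(0.718176033115655)])
[ 0.5799 -0.2581  0.124 ]
[ 0.4915 -0.2873  0.124 ]
pan rim corners [array([ 0.5647, -0.2083]), array([ 0.5985, -0.3035]), array([ 0.5052, -0.3382])]
dock [[0.612  0.3415 0.006 ]
 [0.6067 0.1966 0.006 ]
 [0.4836 0.1999 0.006 ]
 [0.4882 0.3465 0.006 ]] [0.5476 0.2711 0.006 ]
dock [[0.6117 0.3433 0.006 ]
 [0.6158 0.1881 0.006 ]
 [0.4835 0.2048 0.006 ]
 [0.4881 0.3489 0.006 ]] [0.5498 0.2713 0.006 ]
hookL (array([0.5512, 0.3287, 0.0476]), [np.float64(2.314887799328745), np.float64(2.3148877993289423)]) hookR (array([0.5476, 0.2154, 0.0461]), [np.float64(3.665558506452476), np.float64(3.6655585064525904)])
tray [[ 0.6576  0.1002]
 [ 0.6597 -0.1144]
 [ 0.4336 -0.1085]
 [ 0.4345  0.1026]] [ 0.5463 -0.005 ]
muller [ 0.6884 -0.1588  0.06  ] jar [0.7032 0.1565 0.05  ] tin [0.372 0.156 0.024]
```

>>> {"api": "send_rows", "payload": {"motion": [[35,-14,0,0,0,0,0],[45,-17,0,0,0,0,0],[45,-17,0,0,0,0,0],[45,-17,0,0,0,0,0],[45,-17,0,0,0,0,0]], "newtons": 60}}

```text
t: 0.6
tool_pos: [0.4372, -0.3865, 0.2311]
eef_rot: [-3.056, -0.726, 0.0]
force: [-0.5, -0.2, -0.4]
grip_width: 1.004
finger_force: 0.0
```

>>> {"api": "send_rows", "payload": {"motion": [[45,-17,0,0,0,0,0],[45,-17,0,0,0,0,0],[30,-12,0,0,0,0.067,0],[0,0,0,0,0,0.067,0],[0,0,0,0,0,0,0]]}}

```text
t: 1.1
tool_pos: [0.5232, -0.292, 0.2308]
eef_rot: [-3.097, -0.522, 0.001]
force: [-0.5, -0.9, 0.0]
grip_width: 0.999
finger_force: 0.0
```

```bash
python3 - <<'E'
from bench import *
import cv2,numpy as np
s=read_state();print(s['t'],s['tool_pos'],s['eef_rot'],s['force'])
c=capture("wrist");cv2.imwrite("pics/w1.png",c["color"][:,:,::-1]);np.savez("w1.npz",**c)
c=capture("top");np.savez("top1.npz",**c)
E
```

```text
1.1 [ 0.52320943 -0.2920016   0.2308322 ] [-3.09748722e+00 -5.22082985e-01  1.17740004e-03] [-5.33496718e-01 -8.95632976e-01  2.75779097e-04]
```

View pics/w1.png

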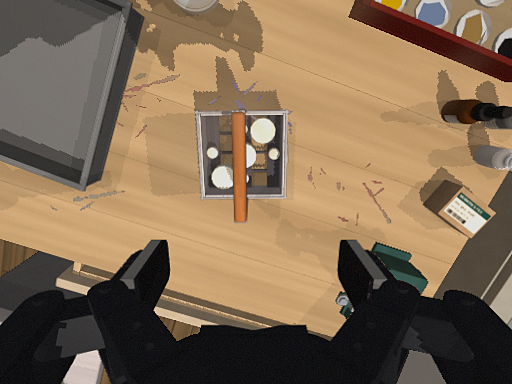

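```bash
python3 - <<'E'
from h import *
np.set_printoptions(precision=4,suppress=True)
c=np.load("w1.npz");T=np.load("top0.npz")
a=onz(c,(238.5,112),.124);b=onz(c,(240,221),.124);print(a,b,(a+b)/2,np.linalg.norm(a-b),np.arctan2(*(a-b)[1::-1]))
t=lambda x,y:(320+x/6.25-.42,163+y/6.25-.42)
print(tri((c,(238.5,112)),(T,t(222,82))),tri((c,(240,221)),(T,t(288,275))))
q=np.array([onz(c,p,.045) for p in [(197.5,111.5),(286.5,111.5),(285,197.5),(202,198)]]);print(q,q.mean(0))
print(proj(c,[.5232,-.292,.2308]),-c["R"].T@c["t"])
E
```

```text
[ 0.5823 -0.2566  0.124 ] [ 0.4898 -0.2887  0.124 ] [ 0.5361 -0.2727  0.124 ] 0.09794710261453246 0.3343971020252438
(array([ 0.5811, -0.2573,  0.1248]), [np.float64(1.413572501490485), np.float64(1.4135725014905764)]) (array([ 0.491 , -0.2877,  0.1258]), [np.float64(0.9850036763289325), np.float64(0.9850036763289387)])
[[ 0.5658 -0.2103  0.045 ]
 [ 0.598  -0.303   0.045 ]
 [ 0.5046 -0.3369  0.045 ]
 [ 0.4713 -0.2431  0.045 ]] [ 0.5349 -0.2733  0.045 ]
[[256.2464 243.0664]] [ 0.5894 -0.2674  0.3727]
```

>>> {"api": "send_rows", "payload": {"motion": [[18,-14,20,0,0,0,0],[0,0,35,0,0,0,0],[0,0,35,0,0,0,0],[0,0,30,0,0,0,0],[0,0,17,0,0,0,0]]}}

```text
t: 1.7
tool_pos: [0.5333, -0.2742, 0.0917]
eef_rot: [-3.096, -0.521, 0.004]
force: [-0.2, 0.1, -0.1]
grip_width: 1.002
finger_force: 0.0
```

>>> {"api": "send_rows", "payload": {"motion": [[0,0,0,0,0,0,100],[0,0,0,0,0,0,150],[0,0,0,0,0,0,200],[0,0,0,0,0,0,255],[0,0,0,0,0,0,255]], "newtons": 80}}

```text
t: 2.2
tool_pos: [0.5358, -0.2743, 0.0953]
eef_rot: [3.097, 0.52, 0.002]
force: [-0.6, 3.9, 4.3]
grip_width: 0.143
finger_force: 3.5
```

>>> {"api": "send_rows", "payload": {"motion": [[0,0,0,0,0,0,255],[0,0,0,0,0,0,255],[0,0,0,0,0,0,255]]}}

```text
t: 2.5
tool_pos: [0.5358, -0.2742, 0.0954]
eef_rot: [3.097, 0.521, 0.002]
force: [-1.7, 1.2, 7.1]
grip_width: 0.124
finger_force: 78.8
```

>>> {"api": "send_rows", "payload": {"motion": [[0,0,-3,0,0,0,255],[0,0,-6,0,0,0,255],[0,0,-9,0,0,0,255],[0,0,-10,0,0,0,255],[0,0,-10,0,0,0,255]]}}

```text
t: 3.0
tool_pos: [0.5353, -0.274, 0.1333]
eef_rot: [3.098, 0.52, 0.0]
force: [-0.5, -0.3, -3.9]
grip_width: 0.127
finger_force: 78.0
```

>>> {"api": "send_rows", "payload": {"motion": [[0,0,-10,0,0,0,255],[0,0,-10,0,0,0.02,255],[0,0,-9,0,0,0.04,255],[0,0,-6,0,0,0.05,255],[0,0,-3,0,0,0.05,255]]}}

```text
t: 3.5
tool_pos: [0.5356, -0.2741, 0.1716]
eef_rot: [3.13, 0.266, 0.002]
force: [-0.9, 0.8, -4.8]
grip_width: 0.127
finger_force: 78.0
```

>>> {"api": "send_rows", "payload": {"motion": [[0,0,0,0,0,0.05,255],[0,0,0,0,0,0.05,255],[0,0,0,0,0,0.05,255],[0,0,0,0,0,0.04,255],[0,0,0,0,0,0.02,255]]}}

```text
t: 4.0
tool_pos: [0.5353, -0.274, 0.1708]
eef_rot: [3.141, -0.062, 0.0]
force: [-0.1, -0.6, -5.1]
grip_width: 0.12
finger_force: 78.0
```

```bash
python3 - <<'E'
from bench import *
import cv2,numpy as np
s=read_state();print(s)
c=capture("wrist");np.savez("w2.npz",**c)
b=capture("scene")
z=lambda i,x,y,w,h:cv2.resize(i[y:y+h,x:x+w],(400,300),interpolation=cv2.INTER_CUBIC)
cv2.imwrite("pics/w2.png",np.hstack([z(c["color"],130,40,240,180),z(b["color"],270,90,120,90)])[:,:,::-1])
E
```

```text
{'t': 4.0, 'joints': array([-4.75574247e-01,  3.79383037e-01,  1.74131465e+00,  2.46772758e-05,
        1.02063067e+00,  1.13450342e+00]), 'qvel': array([-1.21631866e-04,  1.37010995e-03, -4.14130738e-04,  9.35448791e-05,
       -4.55838553e-03,  1.66104107e-01]), 'tau': array([ 1.05921612e-05, -6.18698215e+01, -3.28679609e+01,  7.64636770e-04,
       -9.93149442e-04, -2.32100609e-02]), 'tool_pos': array([ 0.53530026, -0.27398346,  0.17080587]), 'eef_rot': array([ 3.14088884e+00, -6.17173673e-02,  3.87289575e-04]), 'force': array([-0.05513227, -0.60883082, -5.13701838]), 'torque': array([-0.04612162,  0.00570172,  0.00055441]), 'finger_force': 78.0027437210083, 'grip_width': 0.11957388990370597}
```

View pics/w2.png

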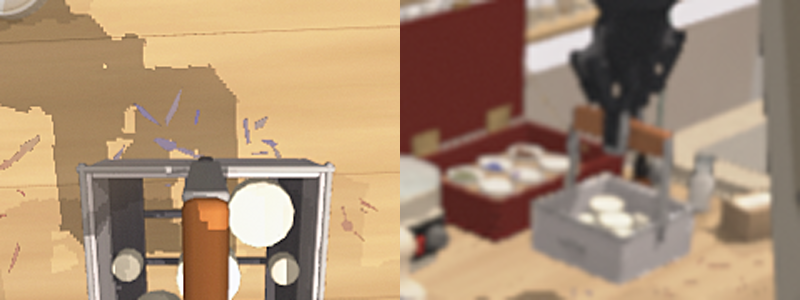

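The sieve hangs level in the jaws, with all the cylinders still inside. I'll carry it to the tray.

>>> {"api": "send_rows", "payload": {"motion": [[0,-5,0,0,0,0,255],[0,-10,0,0,0,0,255],[0,-15,0,0,0,0,255],[0,-20,0,0,0,0,255],[0,-21,0,0,0,0,255]]}}

```text
t: 4.6
tool_pos: [0.5377, -0.2013, 0.1702]
eef_rot: [-3.141, 0.058, 0.0]
force: [-0.1, 0.3, -4.4]
grip_width: 0.126
finger_force: 78.1
```

>>> {"api": "send_rows", "payload": {"motion": [[0,-21,0,0,0,0,255],[0,-21,0,0,0,0,255],[0,-21,0,0,0,0,255],[0,-21,0,0,0,0,255],[0,-21,0,0,0,0,255]]}}

```text
t: 5.1
tool_pos: [0.5414, -0.096, 0.1703]
eef_rot: [-3.141, 0.057, 0.0]
force: [0.3, 0.3, -4.4]
grip_width: 0.125
finger_force: 78.1
```

>>> {"api": "send_rows", "payload": {"motion": [[0,-21,0,0,0,0,255],[0,-20,0,0,0,0,255],[0,-20,0,0,0,0,255],[0,-15,5,0,0,0,255],[0,-10,5,0,0,0,255]]}}

```text
t: 5.6
tool_pos: [0.5448, -0.0104, 0.16]
eef_rot: [-3.141, 0.056, -0.0]
force: [-0.1, -0.6, -4.1]
grip_width: 0.127
finger_force: 78.1
```

>>> {"api": "send_rows", "payload": {"motion": [[0,-5,5,0,0,0,255],[0,-2,3,0,0,0,255],[0,0,0,0,0,0,255]]}}

```text
t: 5.9
tool_pos: [0.5448, -0.0053, 0.1515]
eef_rot: [3.141, -0.058, -0.002]
force: [0.2, -0.4, -4.5]
grip_width: 0.122
finger_force: 78.1
```

>>> {"api": "send_rows", "payload": {"motion": [[0,15,0,0,0,0,255],[0,-15,0,0,0,0,255],[0,-15,0,0,0,0,255],[0,15,0,0,0,0,255],[0,15,0,0,0,0,255]]}}

```text
t: 6.4
tool_pos: [0.5448, -0.0202, 0.1524]
eef_rot: [3.141, -0.056, 0.0]
force: [-1.2, -0.3, -4.5]
grip_width: 0.125
finger_force: 78.7
```

>>> {"api": "send_rows", "payload": {"motion": [[0,-18,0,0,0,0,255],[0,-18,0,0,0,0,255],[0,18,0,0,0,0,255],[0,18,0,0,0,0,255],[0,-15,0,0,0,0,255]]}}

```text
t: 6.9
tool_pos: [0.5453, -0.0084, 0.1524]
eef_rot: [3.139, -0.062, 0.0]
force: [-0.3, -0.0, -3.5]
grip_width: 0.122
finger_force: 79.3
```

>>> {"api": "send_rows", "payload": {"motion": [[0,-15,0,0,0,0,255],[0,15,0,0,0,0,255],[0,0,0,0,0,0,255]]}}

```text
t: 7.2
tool_pos: [0.5452, -0.0054, 0.1523]
eef_rot: [3.141, -0.057, -0.0]
force: [0.7, -0.4, -3.9]
grip_width: 0.125
finger_force: 79.3
```

```bash
cat > look.py <<'E'
from bench import *
import cv2,numpy as np,sys
n=sys.argv[1];s=read_state();print(s['t'],s['tool_pos'],s['eef_rot'],s['force'])
z=lambda i,x,y,w,h:cv2.resize(i[y:y+h,x:x+w],(400,300),interpolation=cv2.INTER_CUBIC)
w,t,c=[capture(k)["color"] for k in ("wrist","top","scene")]
o=np.vstack([np.hstack([z(w,130,30,320,240),z(t,216,145,100,75)]),np.hstack([z(c,200,130,140,105),z(w,130,40,160,120)])])
cv2.imwrite(f"pics/{n}.png",o[:,:,::-1])
E
python3 look.py s1
```

```text
7.2 [ 0.54519496 -0.00540044  0.15228803] [ 3.14056432e+00 -5.72102622e-02 -1.59176484e-04] [ 0.6860926  -0.43910776 -3.91528313]
```

View pics/s1.png

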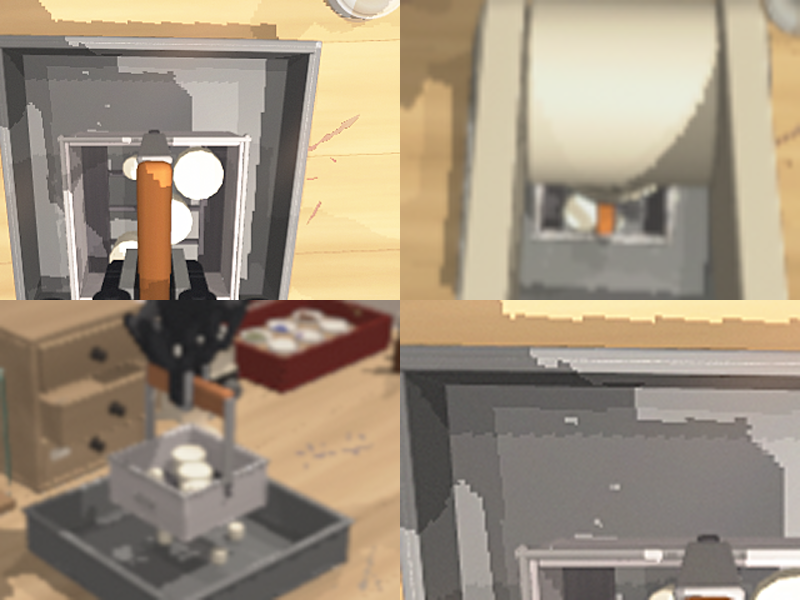

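Three small cylinders lie in the tray, at (165,537), (218,556) and (235,530) in the composite. One is still in the sieve near its far end at (130,167), and the three large ones are inside. I'll keep shaking, with a little x mixed in.

>>> {"api": "send_rows", "payload": {"motion": [[0,15,0,0,0,0,255],[0,-18,0,0,0,0,255],[0,-18,0,0,0,0,255],[0,18,0,0,0,0,255],[0,18,0,0,0,0,255]]}}

```text
t: 7.85
tool_pos: [0.5448, -0.0203, 0.1523]
eef_rot: [3.141, -0.056, 0.0]
force: [0.4, -0.4, -4.6]
grip_width: 0.125
finger_force: 79.4
```

>>> {"api": "send_rows", "payload": {"motion": [[8,-14,0,0,0,0,255],[-8,-14,0,0,0,0,255],[8,14,0,0,0,0,255],[-8,14,0,0,0,0,255],[0,-22,0,0,0,0,255]]}}

```text
t: 8.35
tool_pos: [0.5438, -0.001, 0.152]
eef_rot: [3.139, -0.061, -0.003]
force: [0.2, 0.0, -4.2]
grip_width: 0.128
finger_force: 79.5
```

>>> {"api": "send_rows", "payload": {"motion": [[0,-22,0,0,0,0,255],[0,20,0,0,0,0,255],[0,20,0,0,0,0,255],[0,-11,0,0,0,0,255],[0,0,0,0,0,0,255]]}}

```text
t: 8.85
tool_pos: [0.5445, -0.005, 0.1523]
eef_rot: [-3.141, 0.06, 0.001]
force: [-0.6, 0.2, -5.4]
grip_width: 0.121
finger_force: 79.6
```

```bash
python3 look.py s2
```

```text
8.85 [ 0.54446255 -0.00503898  0.15226963] [-3.14060839e+00  5.97919324e-02  7.28016647e-04] [-0.62783109  0.23638164 -5.39987485]
```

View pics/s2.png

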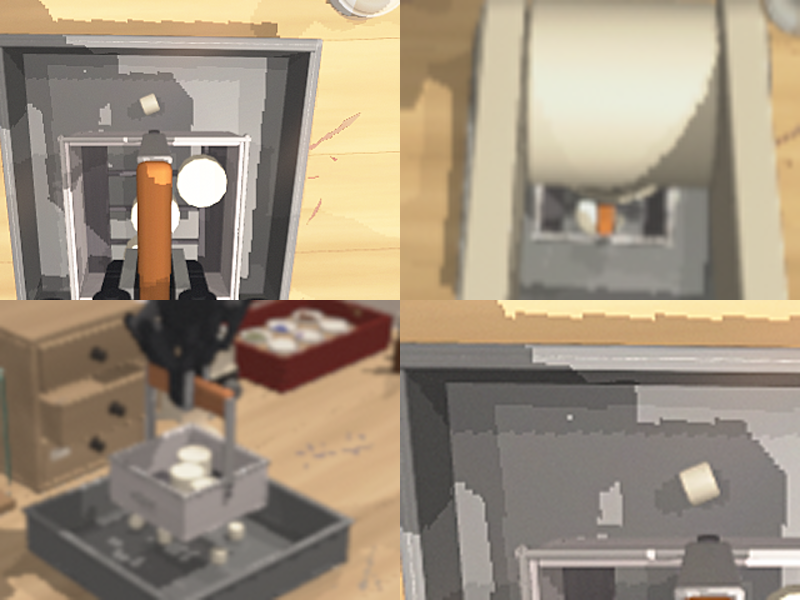

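All four small cylinders are now in the tray, at (135,520), (165,537), (218,556) and (235,530) in the scene crop. The three large ones are in the sieve. I'll lift and carry it most of the way to the dock.

>>> {"api": "send_rows", "payload": {"motion": [[0,0,-5,0,0,0,255],[0,0,-10,0,0,0,255],[0,-5,-10,0,0,0,255],[0,-10,-5,0,0,0,255],[0,-15,0,0,0,0,255]]}}

```text
t: 9.5
tool_pos: [0.5472, 0.0256, 0.1837]
eef_rot: [-3.141, 0.06, -0.004]
force: [0.8, -0.0, -3.6]
grip_width: 0.127
finger_force: 79.6
```

>>> {"api": "send_rows", "payload": {"motion": [[0,-20,0,0,0,0,255],[0,-20,0,0,0,0,255],[0,-20,0,0,0,0,255],[0,-15,0,0,0,0,255],[0,-10,0,0,0,0,255]]}}

```text
t: 10.0
tool_pos: [0.5493, 0.1116, 0.1821]
eef_rot: [-3.141, 0.056, 0.0]
force: [-0.5, 0.4, -3.7]
grip_width: 0.124
finger_force: 79.6
```

>>> {"api": "send_rows", "payload": {"motion": [[0,-5,0,0,0,0,255],[0,0,0,0,0,0,255]]}}

```text
t: 10.2
tool_pos: [0.5497, 0.1153, 0.1822]
eef_rot: [3.141, -0.057, -0.0]
force: [0.5, 0.7, -3.4]
grip_width: 0.124
finger_force: 79.6
```

```bash
python3 - <<'E'
from bench import *
import cv2,numpy as np
s=read_state();print(s['t'],s['tool_pos'],s['eef_rot'],s['force'])
c=capture("wrist");np.savez("w3.npz",**c)
cv2.imwrite("pics/w3.png",cv2.resize(c["color"],(800,600),interpolation=cv2.INTER_CUBIC)[:,:,::-1])
E
```

```text
10.2 [0.54965176 0.11525326 0.18215452] [ 3.14095934e+00 -5.72114403e-02 -3.06397295e-04] [ 0.54903917  0.66233028 -3.43889541]
```

View pics/w3.png

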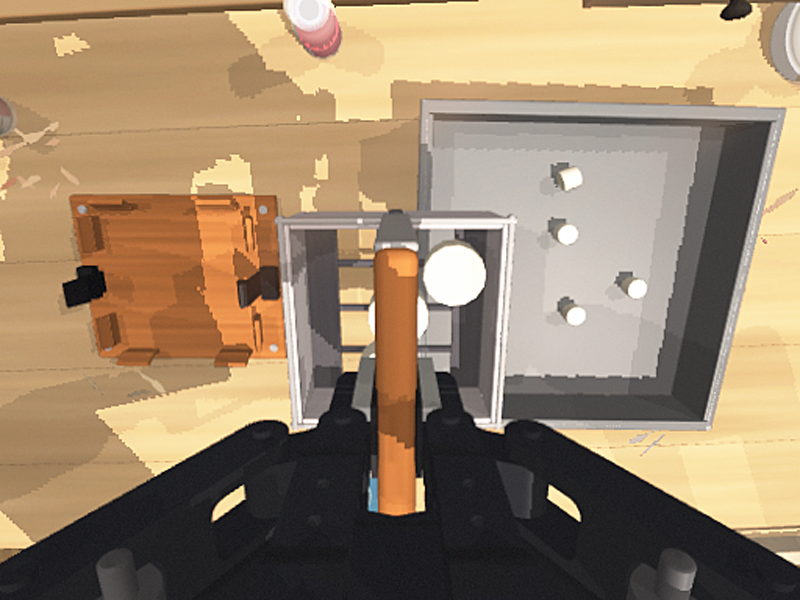

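The four small cylinders lie in the tray at (568,178), (566,233), (635,288) and (573,315). The dock's screw heads are at (82,210), (263,210), (107,348) and (273,349). The sieve rim corners are near (282,222), (513,219), (501,428) and (295,427).

```bash
python3 - <<'E'
from h import *
np.set_printoptions(precision=4,suppress=True)
c=np.load("w3.npz");f=1.5625;T=np.load("top0.npz");S=np.load("scene0.npz")
p=lambda x,y:((x+.5)/f-.5,(y+.5)/f-.5)
def rect(n,q,z,cc=c,pp=p):
    q=np.array([onz(cc,pp(*k),z)[:2] for k in q])
    print(n,q.tolist(),q.mean(0),"sides",[np.linalg.norm(q[i]-q[(i+1)%4]).round(4) for i in range(4)],"yaw",np.arctan2(*((q[0]+q[1]-q[2]-q[3]))[::-1]),np.arctan2(*((q[0]+q[3]-q[1]-q[2])*[-1,1])))
rect("screws",[(82,210),(263,210),(273,349),(107,348)],.006)
rect("edge",[(71,196),(275,195),(285,356),(100,361)],.006)
rect("rim",[(282,222),(513,219),(501,428),(295,427)],.132)
d=lambda x,y:(148+(x-400)/6.25-.42,165+y/6.25-.42)
rect("top screws",[(481,43),(730,55),(716,257),(466,246)],.006,T,d)
e=lambda x,y:(130+(x-400)/4.1667-.4,230+(y-300)/4.1667-.4)
rect("scene screws",[(437,439),(645,340),(746,432),(538,536)],.006,S,e)
a=onz(c,p(397,245),.199);b=onz(c,p(397,515),.199);print("bar",a,b,(a+b)/2)
E
```

```text
screws [[0.6007957975785477, 0.33592503097008247], [0.5957831970074707, 0.2079330895439243], [0.491167646083826, 0.21271923415290284], [0.49638484792441767, 0.34079313689088014]] [0.546  0.2743] sides [np.float64(0.1281), np.float64(0.1047), np.float64(0.1282), np.float64(0.1045)] yaw -0.04615392983860331 -0.039928657478794434
edge [[0.6106759501927612, 0.3415185851852809], [0.6056831265088767, 0.1983915669025397], [0.485067583445987, 0.20413618330338915], [0.4857846930301898, 0.34870244225956437]] [0.5468 0.2732] sides [np.float64(0.1432), np.float64(0.1208), np.float64(0.1446), np.float64(0.1251)] yaw -0.05261175089951336 -0.019844689306044983
rim [[0.5999018248343285, 0.16324055927012343], [0.5976426236894237, 0.06497533330666552], [0.49657651649572354, 0.06699312144267272], [0.5007726526992873, 0.16758672336591146]] [0.5487 0.1157] sides [np.float64(0.0983), np.float64(0.1011), np.float64(0.1007), np.float64(0.0992)] yaw -0.0317780215002943 -0.03245051455503234
top screws [[0.602739014230696, 0.3345121821459606], [0.5978500286004332, 0.20667286233864735], [0.49420270060900773, 0.21131529695150605], [0.4985004826692754, 0.3387071201655055]] [0.5483 0.2728] sides [np.float64(0.1279), np.float64(0.1038), np.float64(0.1275), np.float64(0.1043)] yaw -0.04248511612503322 -0.035978381482544376
scene screws [[0.6054647685453721, 0.33541384391540485], [0.6050221221035954, 0.19940474883295806], [0.49585480436408524, 0.21131157070009637], [0.5009939139955132, 0.3389065750661055]] [0.5518 0.2713] sides [np.float64(0.136), np.float64(0.1098), np.float64(0.1277), np.float64(0.1045)] yaw -0.07195794796755825 -0.02117160574120624
bar [0.5992 0.1144 0.199 ] [0.507  0.1177 0.199 ] [0.5531 0.1161 0.199 ]
```

>>> {"api": "send_rows", "payload": {"motion": [[0,-5,0,0,0,0.005,255],[-1,-10,0,0,0,0,255],[-1,-15,0,0,0,0,255],[-1,-19,0,0,0,0,255],[-1,-20,0,0,0,0,255]]}}

```text
t: 10.75
tool_pos: [0.5486, 0.1853, 0.1823]
eef_rot: [-3.141, 0.067, -0.0]
force: [0.1, -0.1, -4.0]
grip_width: 0.129
finger_force: 79.6
```

>>> {"api": "send_rows", "payload": {"motion": [[-1,-20,0,0,0,0,255],[-1,-20,0,0,0,0,255],[-1,-19,0,0,0,0,255],[-1,-15,5,0,0,0,255],[0,-10,7,0,0,0,255]]}}

```text
t: 11.25
tool_pos: [0.5482, 0.2697, 0.1701]
eef_rot: [-3.14, 0.065, -0.001]
force: [-1.0, -0.5, -4.0]
grip_width: 0.128
finger_force: 79.6
```

>>> {"api": "send_rows", "payload": {"motion": [[0,-5,7,0,0,0,255],[0,0,7,0,0,0,255],[0,0,5,0,0,0,255],[0,0,0,0,0,0,255],[0,0,0,0,0,0,255]]}}

```text
t: 11.75
tool_pos: [0.5485, 0.2724, 0.1512]
eef_rot: [3.141, -0.067, -0.0]
force: [-0.6, 0.5, -3.3]
grip_width: 0.128
finger_force: 79.6
```

```bash
python3 - <<'E'
from bench import *
import cv2,numpy as np
s=read_state();print(s['t'],s['tool_pos'],s['eef_rot'],s['force'])
o=[]
for n,(x,y) in (("wrist",(90,60)),("scene",(130,200))):
    c=capture(n);np.savez(f"d_{n}.npz",**c)
    w,h=((240,180) if n=="wrist" else (100,75))
    o.append(cv2.resize(c["color"][y:y+h,x:x+w],(400,300) if n=="x" else (400,300),interpolation=cv2.INTER_CUBIC))
cv2.imwrite("pics/d1.png",cv2.resize(np.hstack(o),(800,300))[:,:,::-1])
E
```

```text
11.75 [0.54849193 0.27238006 0.15121612] [ 3.14066021e+00 -6.74167304e-02 -3.07013306e-04] [-0.6425722   0.47178635 -3.3160522 ]
```

View pics/d1.png

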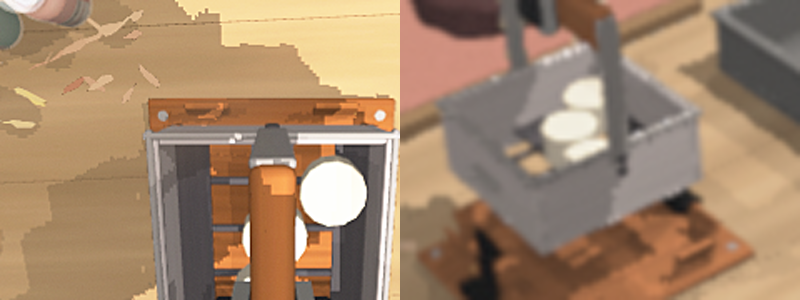

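The wrist view shows the dock's two far screws at (163,116) and (380,116), and the sieve's far rim from about (149,133) to (395,137). The scene view shows the sieve just above the dock and roughly centred on it.

```bash
python3 - <<'E'
from h import *
np.set_printoptions(precision=4,suppress=True)
c=np.load("d_wrist.npz");f=400/240
p=lambda x,y:(90+(x+.5)/f-.5,60+(y+.5)/f-.5)
A,B=[onz(c,p(*k),.006)[:2] for k in [(163,116),(380,116)]]
y=(A-B)/np.linalg.norm(A-B);x=np.array([y[1],-y[0]])
print(A,B,np.linalg.norm(A-B),"yaw",np.arctan2(x[1],x[0]),"dock c",(A+B)/2-.0522*x)
C,D=[onz(c,p(*k),.1008)[:2] for k in [(149,133),(396,137)]]
y=(C-D)/np.linalg.norm(C-D);x=np.array([y[1],-y[0]])
print(C,D,np.linalg.norm(C-D),"yaw",np.arctan2(x[1],x[0]),"sieve c",(C+D)/2-.05*x)
E
```

```text
[0.6012 0.3358] [0.5958 0.208 ] 0.12792825613549336 yaw -0.04238746626465972 dock c [0.5463 0.2741]
[0.6005 0.3206] [0.5947 0.2222] 0.0986321947341475 yaw -0.05844325739292722 sieve c [0.5477 0.2743]
```

>>> {"api": "send_rows", "payload": {"motion": [[-1,0,4,0,0,0,255],[0,0,8,0,0,0,255],[0,0,8,0,0,0,255],[0,0,6,0,0,0,255],[0,0,2,0,0,0,255]], "newtons": 100}}

```text
t: 12.35
tool_pos: [0.5468, 0.2727, 0.122]
eef_rot: [3.14, -0.066, -0.002]
force: [-0.2, -0.1, -4.0]
grip_width: 0.12
finger_force: 98.8
```

>>> {"api": "send_rows", "payload": {"motion": [[0,0,3,0,0,0,255],[0,0,3,0,0,0,255],[0,0,3,0,0,0,255],[0,0,0,0,0,0,255]]}}

```text
t: 12.75
tool_pos: [0.5478, 0.2732, 0.1144]
eef_rot: [-3.141, 0.066, -0.001]
force: [0.5, -0.0, -2.7]
grip_width: 0.119
finger_force: 99.1
```

>>> {"api": "send_rows", "payload": {"motion": [[0,0,3,0,0,0,255],[0,0,3,0,0,0,255],[0,0,3,0,0,0,255],[0,0,0,0,0,0,255]]}}

```text
t: 13.15
tool_pos: [0.5472, 0.2729, 0.1046]
eef_rot: [3.141, -0.066, -0.001]
force: [1.6, 0.7, -4.7]
grip_width: 0.123
finger_force: 98.8
```

>>> {"api": "send_rows", "payload": {"motion": [[0,0,3,0,0,0,255],[0,0,2,0,0,0,255],[0,0,0,0,0,0,255]]}}

```text
t: 13.45
tool_pos: [0.5469, 0.273, 0.1014]
eef_rot: [3.141, -0.066, -0.001]
force: [-6.0, -2.2, 13.3]
grip_width: 0.121
finger_force: 102.3
```

>>> {"api": "send_rows", "payload": {"motion": [[0,0,2,0,0,0,255],[0,0,1,0,0,0,255],[0,0,0,0,0,0,255]]}}

```text
t: 13.75
tool_pos: [0.547, 0.273, 0.1014]
eef_rot: [-3.141, 0.066, 0.0]
force: [-15.4, -7.1, 42.2]
grip_width: 0.126
finger_force: 106.9
```

```bash
python3 - <<'E'
from bench import *
import cv2,numpy as np
s=read_state();print(s['t'],s['tool_pos'],s['force'],s['torque'])
E
```

```text
13.75 [0.54699877 0.2730341  0.10135672] [-15.39193646  -7.06355109  42.24532114] [-1.22213683  2.3850204  -0.00966888]
```

It's seated firmly on the floor. I'll ease off and open the jaws.

>>> {"api": "send_rows", "payload": {"motion": [[0,0,-2,0,0,0,255],[0,0,-1.5,0,0,0,255],[0,0,0,0,0,0,200],[0,0,0,0,0,0,100],[0,0,0,0,0,0,0]], "newtons": 30}}

```text
t: 14.25
tool_pos: [0.5474, 0.273, 0.1004]
eef_rot: [3.141, -0.066, -0.0]
force: [0.7, -0.2, 0.5]
grip_width: 0.547
finger_force: 0.0
```

>>> {"api": "send_rows", "payload": {"motion": [[0,0,0,0,0,0,0],[0,0,0,0,0,0,0],[0,0,0,0,0,0,0],[0,0,0,0,0,0,0]]}}

```text
t: 14.65
tool_pos: [0.5474, 0.273, 0.1007]
eef_rot: [3.141, -0.066, -0.0]
force: [0.5, 0.7, -0.6]
grip_width: 0.997
finger_force: 0.0
```

Open and force-free. I'll go straight up, then look.

>>> {"api": "send_rows", "payload": {"motion": [[0,0,-15,0,0,0,0],[0,0,-40,0,0,0,0],[0,0,-45,0,0,0,0],[0,0,-45,0,0,0,0],[-45,0,-10,0,0,0,0]]}}

```text
t: 15.15
tool_pos: [0.5081, 0.2765, 0.2629]
eef_rot: [-3.135, 0.069, -0.018]
force: [-0.0, 1.5, -0.5]
grip_width: 1.006
finger_force: 0.0
```

>>> {"api": "send_rows", "payload": {"motion": [[-45,0,0,0,0,0,0],[-40,0,0,0,0,0,0],[0,0,0,0,0,0,0],[0,0,0,0,0,0,0]]}}

```text
t: 15.55
tool_pos: [0.4173, 0.2788, 0.2572]
eef_rot: [-3.14, 0.064, -0.003]
force: [0.5, 0.6, -0.2]
grip_width: 1.001
finger_force: 0.0
```

```bash
python3 - <<'E'
from bench import *
import cv2,numpy as np
s=read_state();print(s['t'],s['tool_pos'],s['eef_rot'],s['force'])
I={n:capture(n) for n in ("wrist","scene","top")}
for n in I:np.savez(f"f_{n}.npz",**I[n])
z=lambda i,x,y,w,h:cv2.resize(i[y:y+h,x:x+w],(400,300),interpolation=cv2.INTER_CUBIC)
w,c,t=[I[n]["color"] for n in ("wrist","scene","top")]
o=np.vstack([np.hstack([z(w,0,0,512,384),z(w,155,120,200,150)]),np.hstack([z(c,130,200,100,75),z(c,130,150,260,195)])])
cv2.imwrite("pics/f.png",o[:,:,::-1])
E
```

```text
15.55 [0.41730633 0.27881916 0.25724125] [-3.13976961e+00  6.43891002e-02 -3.00208884e-03] [ 0.54668975  0.55623409 -0.24816677]
```

View pics/f.png

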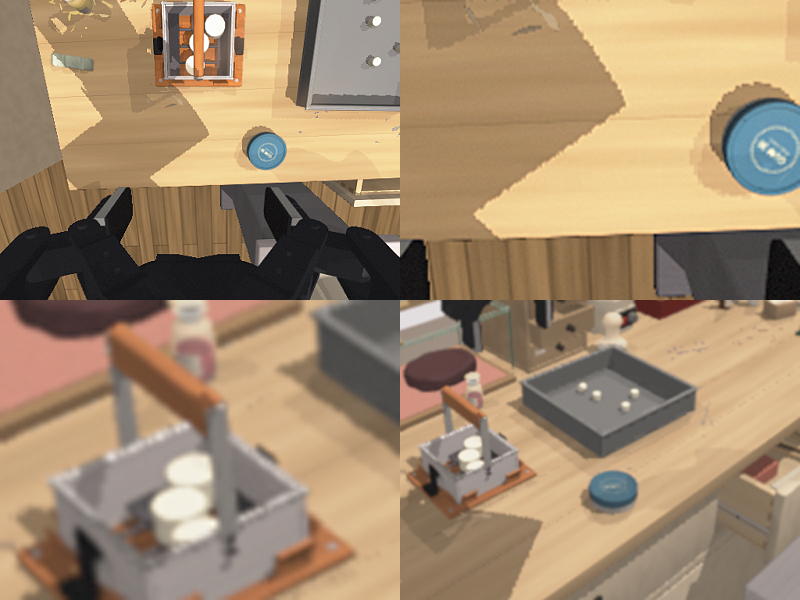

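The sieve sits in the dock with three large cylinders inside, at (180,470), (180,513) and (195,535) in the lower-left panel. The four small ones are in the tray, and the tin, jar and muller look upright. I'll do a quick numeric check that the hooks stand where they did before the docking.

```bash
python3 - <<'E'
from h import *
np.set_printoptions(precision=1,suppress=True)
def k(n):
    f=np.load(n);c=f; g=c["color"].max(2)
    a=-.041;R=np.array([[np.cos(a),-np.sin(a)],[np.sin(a),np.cos(a)]])
    # rectified horizontal slice at z of hook tips, dock frame, 0.5 mm/px
    ys=np.arange(-.085,.0851,.0005);xs=np.arange(-.006,.0061,.001)
    X=np.array([np.r_[R@[x,y]+[.547,.2735],.044] for x in xs for y in ys])
    P=proj(c,X).astype(np.float32);v=cv2.remap(g,P[:,:1],P[:,1:],1).reshape(len(xs),-1)
    d=np.median(v,0)<45
    print(n,"dark y(mm):",[(1e3*ys[i[0]],1e3*ys[i[-1]]) for i in np.split(np.where(d)[0],np.where(np.diff(np.where(d)[0])>3)[0]+1) if len(i)])
for n in ("w3.npz","f_wrist.npz","scene0.npz","f_scene.npz"):k(n)
T,S=np.load("f_wrist.npz"),np.load("f_scene.npz")
# bar far/near ends, composite pixels
w=lambda x,y:(x*1.28,y*1.28);s=lambda x,y:(130+x/4,200+(y-300)/4)
print(1e3*tri((T,w(198.5,77)),(S,s(213,403)))[0],"near end bar centre, expect z~118")
def by(n):
    return None
E
```

```text
w3.npz dark y(mm): [(np.float64(35.5000000000001), np.float64(60.00000000000012))]
f_wrist.npz dark y(mm): [(np.float64(53.500000000000114), np.float64(66.50000000000013))]
scene0.npz dark y(mm): [(np.float64(-57.49999999999998), np.float64(-47.99999999999997)), (np.float64(58.50000000000012), np.float64(61.00000000000012))]
f_scene.npz dark y(mm): [(np.float64(57.50000000000012), np.float64(61.50000000000012))]
[496.2 276.8 129.4] near end bar centre, expect z~118
```

```bash
python3 - <<'E'
from h import *
c=np.load("f_wrist.npz");g=c["color"].max(2)
a=-.041;R=np.array([[np.cos(a),-np.sin(a)],[np.sin(a),np.cos(a)]])
ys=np.arange(.046,.0761,.0015)
for s in (1,-1):
    X=np.array([np.r_[R@[x,s*y]+[.547,.2735],.044] for x in np.arange(-.004,.0041,.001) for y in ys])
    P=proj(c,X).astype(np.float32);v=cv2.remap(g,P[:,:1],P[:,1:],1).reshape(9,-1);print(s,np.median(v,0).astype(int))
# rim corners level check: all at z=.051
X=np.array([np.r_[R@[x,y]+[.547,.2735],.051] for x,y in [(.05,.05),(.05,-.05),(-.05,-.05),(-.05,.05)]])
print(proj(c,X)/1.28)
E
```

```text
1 [128 138 163 135 144  35  13  17  20  27  24  35  34  31  79 155 147 147
 147 146 147]
-1 [212 236 227 204  87  94  96  99 101 101 102  99  93 199 235 235 235 235
 235 234 235]
[[162.38918599   1.56339384]
 [235.54262417   1.5981469 ]
 [232.52399125  78.03015682]
 [165.14898667  77.98645401]]
```

Both hooks stand symmetric (about 53–66 mm and 52–64 mm from the dock's centre), and the +y hook hasn't moved from its rest position. Handing in.

```bash
python3 -c "
from bench import *
print(job_done())"
```

```text
the job is handed in; nothing more can be done
None
```

I handed the job in at about 15.7 s of the 51 s allowed. The four small cylinders are in the tray and the sieve, with the three large ones, is pressed down to the dock floor. Both hooks look upright in the camera images, the gripper is clear, and the jar, tin and muller look undisturbed; the hand-in call returned no verdict.

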